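# Load the can crusher with its guard lever

### The job

Load the can crusher: press the hand lever right down to lift the guard and keep it down while the waiting can rolls off the feed rack into the crushing chamber, then let the lever up slowly so that the guard comes fully shut without slamming. Work with the fingertips on the lever only: do not touch the guard or the waiting can, do not press the crush button, and leave the other things on the counter where they stand.

Things in the scene. Friction and masses are not known exactly. Their poses are not given: they have to be found in the camera images.
- crusher: Bench can crusher, fixed: grey steel machine 360 mm wide (its y) with a 175 mm aluminium feed rack behind. Origin on the counter under the middle of the crushing chamber; -x is its front (lever side, towards the robot at yaw 0), +y its left end (motor housing, 164 mm high), z up. A can lying in the chamber has its centre at (0, 0, 0.105) m in this frame, within 6 mm along y.
- lever_pad (a point): Centre of the upper face of the lever's thumb plate, rubber-faced steel, 36 mm (x) by 46 mm (y), 8 mm thick, in front of the machine near its right end. In the crusher's frame it lies at (-0.163, -0.082, 0.133) at rest, tilted 0.35 rad with its front edge up, and at (-0.161, -0.082, 0.047) when fully pressed, front edge 0.4 rad down. Clear of other things for 55 mm to each side and above.
- lever (a joint): Angle of the hand lever, rad: 0 at rest (guard shut), 0.75 right down on its stop. Its axis is parallel to the crusher's y through (-0.052, -0.082, 0.093) in the crusher's frame, 118 mm from the plate's centre. Weight and a spring push it back up: pressing takes 2 to 4 N at the plate. Let go, it flies up and the guard slams.
- guard (a joint): Angle of the guard lid, rad: 0 shut, 0.75 fully lifted. A push link ties it to the lever, so that both angles are always equal. Hinged along the chamber's front edge; its rear edge rises.
- feed_can: The waiting can: empty blue aluminium drinks can, 66 mm in diameter and 115 mm long, lying along the crusher's y on the sloping feed rack against the guard's lip. Origin at the can's centre, at first about (0.080, 0, 0.129) in the crusher's frame. It rolls down into the chamber by itself, within about 1 s, once the guard is lifted past about 0.55 rad.
- crush_button (a joint): The crush push button on top of the motor housing, at (0, 0.19) in the crusher's frame: 0 out, 0.006 m fully pressed. Not to be pressed.
- spare_can: A second blue drinks can, 66 x 115 mm, standing upright on the counter beside the crusher. Origin under its centre. Bystander.
- tumbler: Clear plastic tumbler, 74 mm across and 110 mm high, on the counter beside the crusher. Origin under its centre. Bystander.
- rubber_block: Black rubber block, 80 x 50 x 40 mm, on the counter in front of the crusher. Origin under its centre. Bystander.
- bowl: White ceramic bowl, 120 mm across and 50 mm high. Origin under its centre. Bystander.
- flat_can: A crushed can, a flat disc 70 mm across and 25 mm high, on the counter to the right of the lever. Origin under its centre. Bystander.
- soap_bottle: White plastic bottle, 64 mm across and 190 mm high, in front of the crusher on the left. Origin under its centre. Bystander.
- spoon: Spoon lying flat on the counter in front of the crusher, about 190 mm long. Bystander.
- guard_edge (a point): Middle of the rear top edge of the guard lid, 97 mm from its hinge line, which runs along the crusher's y through (-0.052, 0, 0.148) in the crusher's frame. The guard is a clear plastic plate 98 by 122 mm over the chamber with an aluminium lip hanging 33 mm down from this edge; the lip holds the waiting can back.
There are look-alikes about, which are no part of the job. Leave any red look-alike of the feed_can alone.

How it is judged:
On the way:
1. the lever is pressed right down, the guard stands fully lifted and the can has rolled into the chamber under it (value of joint guard above 0.66 rad and x of feed_can in the frame of crusher below 0.012 m), for 0.2 s.
At the end, for the whole second after the job is handed in: The guard is shut (angle under 0.03 rad) and the can lies at rest in the crushing chamber, its centre within 10 mm (x) and 8 mm (height) of its seat (value of joint guard below 0.03 rad and x of feed_can in the frame of crusher between -0.01 and 0.01 m and z of feed_can in the frame of crusher between 0.097 and 0.113 m and linear speed of feed_can below 0.03 m/s); the robot touches nothing.
It fails at once if the guard slams: it comes down faster than 1.5 rad/s (velocity of joint guard below -1.5 rad/s).
It fails at once if the robot touches the guard instead of its lever (contact force between any of the fingers, the arm and guard above 0.5 N).
It fails at once if the robot touches or lifts the waiting can (contact force between any of the fingers, the arm and feed_can above 0.2 N or z of feed_can in the frame of crusher above 0.16 m).
It fails at once if the crush button is pressed (value of joint crush_button above 0.003 m).
It fails at once if a bystander is moved more than 20 mm (distance of any of spare_can, tumbler, rubber_block, bowl, flat_can, soap_bottle, spoon from where it was at the start of the episode above 0.02 m).
It also fails if it takes over 42 s, if anything falls off the work surface, if the arm or the gripper's body presses on something with over 40 N, if the wrist force passes 120 N, or if a joint passes its speed limit or range.

### The arm

A 7-joint arm with a two-finger parallel gripper is mounted at the origin on the work surface. World frame = base frame: x ahead of the robot, y to its left, z up, the work surface at z = 0. Lengths are in m, angles in rad, forces in N, time in s.
With the tool pointing down it reaches from about 0.425 to 0.875 m from the base axis. Payload 9.9 kg.
Tool frame: the origin (TCP) lies midway between the tips of the shut fingers; the grasp point (between the pads) lies 19 mm behind it; z points along the fingers, y is the direction in which the jaws open and shut (so a half turn about z gives the same grasp; the last joint's range is limited). The gripper opens to 85 mm and grips with 20 to 120 N. Pads are 22 mm wide; open, the fingers measure 114 mm over their backs; the gripper's body (76 mm by 85 mm) begins 54 mm behind the grasp point. The pads swing forward as they close: fully open they stand 13 mm farther back than shut.
Start: joints at [1.156, 0.576, 0.025, 1.437, -0.015, 1.129, -0.057], TCP at [0.219, -0.638, 0.231] pointing down, gripper open.
Joint ranges: [-2.76, 2.76], [-0.34, 2.15], [-1.52, 1.57], [0.19, 2.46], [-1.09, 4.23], [0.17, 1.99], [-2.82, 2.82]. Speed limits (rad/s): [2.22, 2.22, 3.01, 3.01, 3.14, 3.14, 3.14].

### API

Orientations are given as a rotation vector (axis times angle).
In Python, from rig import telemetry, cams, job, spotter gives the robot as it stands.
- The arm moves only by the shell command python3 -m jog 'ROWS' [FORCE]. ROWS is a JSON object of lists of equal length, an entry for each row: "slide": the shift along the tool's x, y, z in mm, a list of three; "rot": the turn, a rotation vector about the tool's x, y, z in degrees, a list of three; "jaw": the closure, from 0 (fully open) to 1 (shut). A call has 1 to 5 rows; each row is the pose to reach, as a shift and turn from the pose commanded when the call began, along the tool's axes at that moment; what a row does not reach only later rows make up. A row lasts 1/8 s, in which the tool goes at most 62.5 mm and 10.7 degrees, less where a joint would pass 70% of its speed; a pose out of reach is approached as far as the arm can. A call with a gripper value outside its range is refused whole. The fingers move at their own pace and stop on an object; FORCE is the grip in N (left out, the last holds). Time passes only in rows, so rows that repeat a pose let the fingers close. It gives the time, the measured TCP pose, the force and the opening at its end, in the units of the state.
- telemetry.observe(): the state, without advancing time (a new reading comes with each control period).
- cams.capture(name): name is "scene" or "top" or "wrist"; returns the picture (480x640x3 uint8, red, green, blue); there is no depth.
- cams.get_calibration(name): a dict with "mtx" (3x3 intrinsics, pixels), "eye" and "rotation" of the camera in the world; the wrist camera has in their place "mount" (4x4, takes a point from camera to tool coordinates, whose origin is the TCP and whose axes are the flange's). Camera axes: x right, y up, looking along -z (the intrinsics and any distortion apply to the point x, -y, -z); pixel columns grow to the right and rows downward; lengths in m; the calibration is good to about 2 mm. A picture is of the moment at which its call begins: read the wrist's pose just before it. get_calibration takes no time and is no camera call.
- job.hand_in(): hands the job in, once; it reports no verdict.
Trained networks look in the newest picture that a camera, given by its name, has taken for a name from the list of things; names that differ only in an ending like _2 or _b are one class to them, and where a whole thing is asked for, a point or a joint stands for the part that bears it (a point fixed in the world has none). Each returns a list of dicts, best first, with "p" (0 to 1); they miss things now and then, are a little off and sometimes report something else, mostly with a low value. They report only what shows in the picture. A call takes as long as a camera call. They do not tell look-alikes from the thing itself.
- spotter.boxes_of(camera, query): "box" ([left, top, width, height] in pixels, round what is visible of it).
- spotter.trace(camera, query): "region" (480x640 bool, what is visible of it) and "box" ([left, top, width, height] in pixels, round what is visible of it).
The state is a dict: "time_s": time; "qpos": joint angles; "joint_vel": joint speeds; "joint_efforts": joint torques, N m; "eef_pos": TCP position; "tcp_rot": TCP orientation; "ft_force": force on the tool from outside, world axes, zero at the start; "moment": the same for the moment, N m; "gripper_width": finger opening in m.
Only numpy, scipy, OpenCV 4.12 (cv2) and the standard library are available. Lean on these libraries where they do the work, as an engineer would, in place of code of your own. Each camera call takes 0.05 s, during which the arm holds its last target. There are 200 camera calls.

## Working session

There is one attempt and no reset: what is moved stays moved. The work goes in short steps, Python scripts to look and compute and a shell command to move; the robot and the scene stay as the last step left them, time stands still between calls to the robot, and variables do not carry over. Pictures are saved under pics/ and viewed, about 8 in all and at most 12, crops included, and the job is handed in when it is done.

```bash
mkdir -p pics; ls; python3 - <<'E'
from rig import telemetry,cams,spotter
import cv2
s=telemetry.observe();print(s)
for n in ['scene','top']:
    im=cams.capture(n);cv2.imwrite(f'pics/{n}0.png',im[...,::-1])
    c=cams.get_calibration(n);print(n,c)
    for q in ['crusher','lever_pad','feed_can','crush_button','guard_edge']:
        print(q,[(round(d['p'],2),d['box']) for d in spotter.boxes_of(n,q)[:3]])
print(cams.get_calibration('wrist'))
E
```

```text
pics
{'time_s': 0.0, 'qpos': array([ 1.15618866,  0.57650838,  0.02482809,  1.43794956, -0.01499192,
        1.1289781 , -0.05650089]), 'joint_vel': array([ 0.00038182,  0.00109734,  0.00054693,  0.00128502, -0.0016553 ,
       -0.00066625,  0.00056958]), 'joint_efforts': array([ 7.52434935e-04, -7.65748644e+01,  2.25095250e+00, -2.85969383e+01,
        1.53801742e-02,  1.23614570e-02,  5.28036912e-05]), 'eef_pos': array([ 0.21910372, -0.63795642,  0.23044358]), 'tcp_rot': array([-3.09710502e+00, -5.17075229e-01,  5.59882667e-04]), 'ft_force': array([ 0.45644337, -0.21891902, -0.02316501]), 'moment': array([-0.04972939,  0.05286393,  0.01575226]), 'gripper_width': 0.08532515139785006}
scene {'mtx': array([[482.82034237,   0.        , 326.70129992],
       [  0.        , 482.82034237, 237.85694608],
       [  0.        ,   0.        ,   1.        ]]), 'eye': array([0.90789008, 0.6568019 , 0.68020988]), 'rotation': array([0.28461354, 1.16151043, 2.37902215])}
crusher [(0.94, [124.4, 176.1, 237.0, 279.7]), (0.36, [338.0, 242.9, 79.8, 14.8]), (0.2, [207.5, 193.4, 89.1, 68.3])]
lever_pad 
[... 587 characters left out ...]
6, 59.7, 40.0]), (0.88, [148.1, 139.9, 38.6, 59.3])]
crush_button [(0.58, [262.4, 171.4, 14.9, 16.7]), (0.32, [338.2, 120.0, 60.2, 34.6])]
guard_edge [(0.79, [327.4, 149.3, 95.8, 55.5])]
{'mtx': array([[389.03888643,   0.        , 323.70418643],
       [  0.        , 389.03888643, 242.96845559],
       [  0.        ,   0.        ,   1.        ]]), 'mount': array([[-1.04622702e-03,  9.53467519e-01,  3.01493938e-01,
         7.82265351e-02],
       [ 9.99999437e-01,  1.05141075e-03,  1.45078987e-04,
         7.21730816e-05],
       [-1.78665866e-04,  3.01493920e-01, -9.53468082e-01,
        -1.42811502e-01],
       [ 0.00000000e+00,  0.00000000e+00,  0.00000000e+00,
         1.00000000e+00]])}
```

View pics/top0.png

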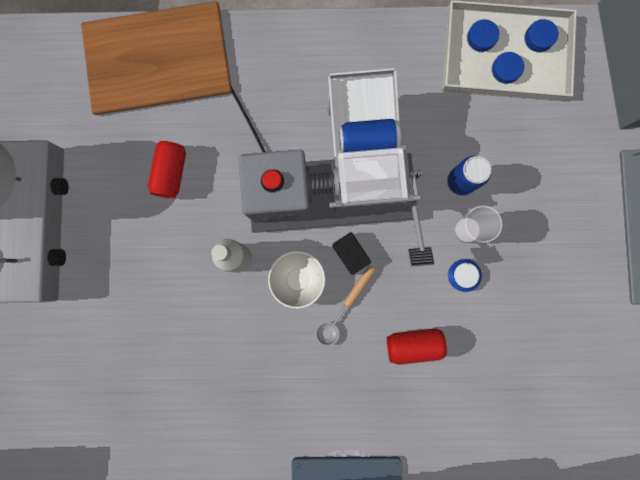

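View pics/scene0.png

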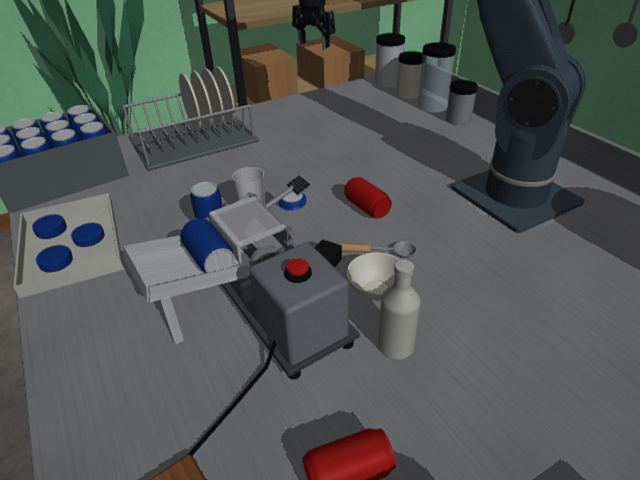

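The top view shows the crusher at roughly x 240–415, y 70–230, with the lever plate at (421,256), the button at (272,180) and the feed can around (370,135). In the scene view the plate is at (298,185) and the button at (297,268). The tumbler and flat can stand just to the right of the lever. Next I'll fit the crusher pose.

```bash
cat > h.py <<'E'
import numpy as np
from scipy.spatial.transform import Rotation as R
from scipy.optimize import least_squares
from rig import telemetry,cams,spotter
def proj(P,K,eye,rot):
    p=(np.asarray(P)-eye)@rot; return np.array([K[0,0]*p[0]/-p[2]+K[0,2],K[1,1]*-p[1]/-p[2]+K[1,2]])
def fixed(n):
    c=cams.get_calibration(n); r=np.asarray(c['rotation'])
    return c['mtx'],np.asarray(c['eye']),(R.from_rotvec(r).as_matrix() if r.shape==(3,) else r)
def wrist(s):
    c=cams.get_calibration('wrist'); T=np.eye(4);T[:3,:3]=R.from_rotvec(s['tcp_rot']).as_matrix();T[:3,3]=s['eef_pos']
    M=T@c['mount']; return c['mtx'],M[:3,3],M[:3,:3]
def world(q,P): 
    c,s=np.cos(q[2]),np.sin(q[2]); return np.array([q[0]+c*P[0]-s*P[1],q[1]+s*P[0]+c*P[1],P[2]])
def fit(obs,q0=(0.6,-0.05,0)):
    f=lambda q:np.concatenate([proj(world(q,P),*cam)-uv for cam,P,uv in obs])
    r=least_squares(f,q0,loss='soft_l1',f_scale=3); return r.x,f(r.x).reshape(-1,2)
def go(q,P):  # print slide (mm) and yaw to bring tcp to crusher point P, tool x along crusher x, vertical
    s=telemetry.observe(); Rt=R.from_rotvec(s['tcp_rot']); t=world(q,P)
    Rg=R.from_euler('z',q[2])*R.from_matrix(np.diag([1,-1,-1.]))
    print('target',t.round(4),'slide',(Rt.inv().apply(t-s['eef_pos'])*1e3).round(1),'rot',np.degrees((Rt.inv()*Rg).as_rotvec()).round(1),'tcp',s['eef_pos'].round(4),'F',s['ft_force'].round(2),'t',s['time_s'])
E
python3 - <<'E'
from h import *
t,s=fixed('top'),fixed('scene')
pad=(-.163,-.082,.133);btn=(0,.19,.175)
obs=[(t,pad,(421,256)),(t,btn,(272,180)),(s,pad,(298,185)),(s,btn,(297,267)),(t,(.08,0,.129),(370,135))]
q,r=fit(obs);print(q,r.round(1)); go(q,(-.165,-.082,.2))
E
```

```text
[ 0.68870212 -0.05257908  0.06639657] [[ 0.6  0.6]
 [ 0.2 -0.4]
 [-1.  -1.4]
 [-1.2  0.7]
 [-2.3  2.4]]
target [ 0.5295 -0.1453  0.2   ] slide [ 453.6 -365.5   31.3] rot [ 0.   0.  15.2] tcp [ 0.2192 -0.6384  0.2313] F [-0.34  0.17 -0.42] t 0.6
```

```bash
python3 -m jog '{"slide":[[45,-36,3],[90,-73,6],[136,-110,8],[181,-146,10],[220,-177,10]],"rot":[[0,0,0],[0,0,0],[0,0,0],[0,0,0],[0,0,0]],"jaw":[1,1,1,1,1]}' 20 && python3 -m jog '{"slide":[[45,-36,2],[90,-73,4],[136,-110,6],[181,-146,8],[200,-161,8]],"rot":[[0,0,3],[0,0,6],[0,0,9],[0,0,12],[0,0,15]],"jaw":[1,1,1,1,1]}'; python3 - <<'E'
from h import *
import cv2
go((.6887,-.0526,.0664),(-.165,-.082,.2))
s=telemetry.observe();im=cams.capture('wrist');cv2.imwrite('pics/w1.png',im[...,::-1])
q=(.6887,-.0526,.0664);w=wrist(s)
for P in [(-.163,-.082,.133),(.08,0,.129),(-.052,-.05,.148),(-.052,.05,.148)]:print(P,proj(world(q,P),*w).round())
E
```

```text
time_s: 1.23
eef_pos: [0.371, -0.3975, 0.2214]
tcp_rot: [3.098, 0.519, 0.001]
ft_force: [0.9, -0.5, 0.3]
gripper_width: 0.0
time_s: 1.85
eef_pos: [0.5085, -0.1785, 0.2133]
tcp_rot: [-3.138, -0.113, -0.001]
ft_force: [0.2, -0.3, -0.5]
gripper_width: -0.0003
target [ 0.5295 -0.1454  0.2   ] slide [ 23.3 -31.5  13.4] rot [-0.1 -0.1  0.3] tcp [ 0.5085 -0.1785  0.2133] F [ 0.16 -0.34 -0.5 ] t 1.85
(-0.163, -0.082, 0.133) [271. 215.]
(0.08, 0, 0.129) [  50. -367.]
(-0.052, -0.05, 0.148) [189. -11.]
(-0.052, 0.05, 0.148) [-26. -12.]
```

View pics/w1.png

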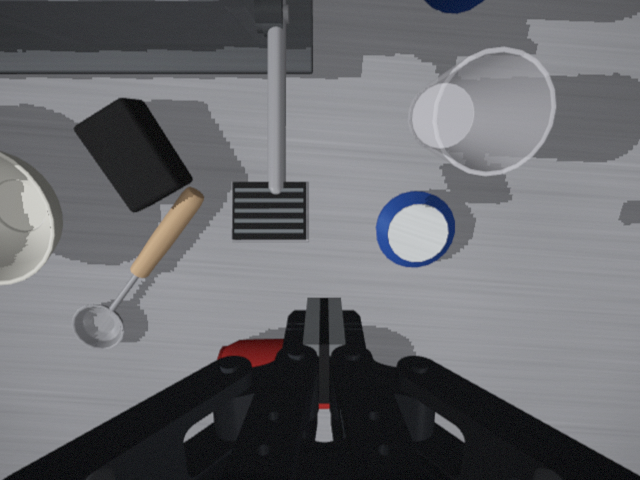

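The plate shows at (270,211), where I predicted (271,215), so the fit is good to about 2 mm. The tumbler and flat can are well to the right of it. I'll move over the plate and then descend.

```bash
python3 -m jog '{"slide":[[25,-31.5,10],[25,-31.5,40],[25,-31.5,60],[25,-31.5,60]],"rot":[[0,0,0],[0,0,0],[0,0,0],[0,0,0]],"jaw":[1,1,1,1]}' ; python3 - <<'E'
from h import *
go((.6907,-.0526,.0664),(-.163,-.082,.133))
E
python3 -m jog '{"slide":[[0,0,4],[0,0,8],[0,0,12],[0,0,16],[0,0,20]],"rot":[[0,0,0],[0,0,0],[0,0,0],[0,0,0],[0,0,0]],"jaw":[1,1,1,1,1]}'; python3 - <<'E'
from h import *
import cv2
go((.6907,-.0526,.0664),(-.163,-.082,.133))
im=cams.capture('wrist');cv2.imwrite('pics/w2.png',im[...,::-1])
E
```

```text
time_s: 2.4
eef_pos: [0.5285, -0.1491, 0.1523]
tcp_rot: [-3.139, -0.108, 0.004]
ft_force: [-0.3, 0.1, 0.3]
gripper_width: 0.0004
target [ 0.5335 -0.1452  0.133 ] slide [ 5.3 -3.5 19.2] rot [-0.   0.1  0.2] tcp [ 0.5285 -0.1491  0.1523] F [-0.29  0.07  0.31] t 2.4
time_s: 3.02
eef_pos: [0.5294, -0.1493, 0.1333]
tcp_rot: [3.14, 0.108, -0.0]
ft_force: [-1.8, 0.3, 3.9]
gripper_width: 0.0004
target [ 0.5335 -0.1452  0.133 ] slide [ 4.4 -3.8  0.2] rot [0.  0.  0.1] tcp [ 0.5294 -0.1493  0.1333] F [-1.75  0.29  3.88] t 3.025
```

View pics/w2.png

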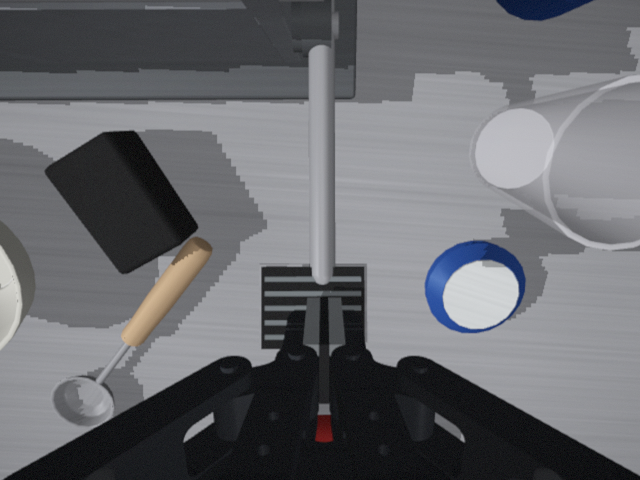

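Contact is made near the plate centre, about 4 mm off in y, with 3.9 N. The view shows the tip at (324,300) on the plate, which spans 263–366. Now I'll press along the arc.

```bash
python3 -m jog '{"slide":[[-1,0,9],[-3,0,18],[-4,0,27],[-5,0,36],[-5,0,44]],"rot":[[0,0,0],[0,0,0],[0,0,0],[0,0,0],[0,0,0]],"jaw":[1,1,1,1,1]}' && python3 -m jog '{"slide":[[0,0,9],[1,0,18],[2,0,26],[3,0,33],[4,0,37]],"rot":[[0,0,0],[0,0,0],[0,0,0],[0,0,0],[0,0,0]],"jaw":[1,1,1,1,1]}'; python3 - <<'E'
from h import *
go((.6907,-.0526,.0664),(-.161,-.082,.047))
E
```

```text
time_s: 3.7
eef_pos: [0.5248, -0.1496, 0.0888]
tcp_rot: [3.14, 0.108, 0.001]
ft_force: [1.2, -0.9, 4.1]
gripper_width: 0.0001
time_s: 4.32
eef_pos: [0.5283, -0.149, 0.0518]
tcp_rot: [-3.139, -0.108, 0.001]
ft_force: [1.4, -0.3, 4.3]
gripper_width: -0.0002
target [ 0.5355 -0.1451  0.047 ] slide [ 7.5 -3.4  4.8] rot [-0.   0.   0.2] tcp [ 0.5283 -0.149   0.0518] F [ 1.36 -0.33  4.29] t 4.325
```

```bash
python3 -m jog '{"slide":[[0,0,2],[0,0,4],[0,0,5],[0,0,5]],"rot":[[0,0,0],[0,0,0],[0,0,0],[0,0,0]],"jaw":[1,1,1,1]}'; python3 - <<'E'
from h import *
import cv2
go((.6907,-.0526,.0664),(-.161,-.082,.047))
a=cams.capture('top')[40:300,200:520];b=cams.capture('scene')[150:330,110:430]
b=cv2.resize(b,None,fx=2,fy=2);a=cv2.resize(a,(443,360))
import numpy as np
cv2.imwrite('pics/p3.png',cv2.resize(np.hstack([a,b]),(800,266))[...,::-1])
E
```

```text
time_s: 4.82
eef_pos: [0.5284, -0.1492, 0.0473]
tcp_rot: [-3.14, -0.108, 0.0]
ft_force: [1.7, -0.0, 5.2]
gripper_width: -0.0001
target [ 0.5355 -0.1451  0.047 ] slide [ 7.4 -3.6  0.3] rot [-0.   0.   0.1] tcp [ 0.5284 -0.1492  0.0473] F [ 1.75 -0.04  5.16] t 4.825
```

View pics/p3.png

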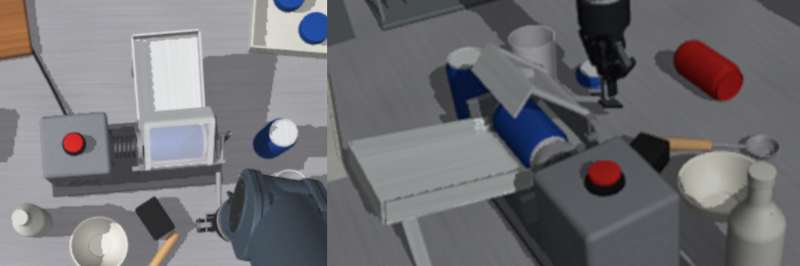

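The can has rolled into the chamber and the guard is up. I'll press a little further to feel for the stop.

```bash
python3 -m jog '{"slide":[[0,0,1.5],[0,0,3],[0,0,3]],"rot":[[0,0,0],[0,0,0],[0,0,0]],"jaw":[1,1,1]}'; python3 -m jog '{"slide":[[0,0,1],[0,0,2],[0,0,2]],"rot":[[0,0,0],[0,0,0],[0,0,0]],"jaw":[1,1,1]}'
```

```text
time_s: 5.3
eef_pos: [0.5287, -0.1493, 0.0463]
tcp_rot: [3.139, 0.108, 0.002]
ft_force: [-5.1, 2.6, 31.7]
gripper_width: -0.0002
time_s: 5.68
eef_pos: [0.5289, -0.1493, 0.0458]
tcp_rot: [3.139, 0.108, 0.004]
ft_force: [-10.8, 4.5, 51.1]
gripper_width: 0.0
```

It's on the stop: 51 N and no more travel. Now I'll let it up slowly, at about 45 mm/s.

```bash
python3 -m jog '{"slide":[[0,0,-3],[0,0,-6],[-1,0,-11],[-2,0,-17],[-3,0,-23]],"rot":[[0,0,0],[0,0,0],[0,0,0],[0,0,0],[0,0,0]],"jaw":[1,1,1,1,1]}' && python3 -m jog '{"slide":[[-1,0,-6],[-1,0,-12],[-1,0,-18],[-1,0,-24],[0,0,-30]],"rot":[[0,0,0],[0,0,0],[0,0,0],[0,0,0],[0,0,0]],"jaw":[1,1,1,1,1]}'
```

```text
time_s: 6.3
eef_pos: [0.5244, -0.1495, 0.0653]
tcp_rot: [-3.14, -0.108, 0.003]
ft_force: [-2.9, -0.2, 2.2]
gripper_width: -0.0
time_s: 6.92
eef_pos: [0.5258, -0.1494, 0.0958]
tcp_rot: [3.14, 0.108, 0.001]
ft_force: [-2.8, -0.8, 2.6]
gripper_width: 0.0001
```

```bash
python3 -m jog '{"slide":[[1,0,-6],[2,0,-12],[3,0,-17],[4,0,-22],[4,0,-27]],"rot":[[0,0,0],[0,0,0],[0,0,0],[0,0,0],[0,0,0]],"jaw":[1,1,1,1,1]}' && python3 -m jog '{"slide":[[0,0,-3],[0,0,-6],[0,0,-9],[0,0,-12],[0,0,-15]],"rot":[[0,0,0],[0,0,0],[0,0,0],[0,0,0],[0,0,0]],"jaw":[1,1,1,1,1]}'
```

```text
time_s: 7.55
eef_pos: [0.5305, -0.1491, 0.1228]
tcp_rot: [3.14, 0.109, 0.003]
ft_force: [2.2, 0.1, 2.0]
gripper_width: -0.0002
time_s: 8.18
eef_pos: [0.5294, -0.1492, 0.1374]
tcp_rot: [-3.14, -0.108, 0.0]
ft_force: [2.5, 0.1, 1.6]
gripper_width: 0.0002
```

```bash
python3 -m jog '{"slide":[[0,0,-2],[0,0,-4],[0,0,-6],[0,0,-8],[0,0,-10]],"rot":[[0,0,0],[0,0,0],[0,0,0],[0,0,0],[0,0,0]],"jaw":[1,1,1,1,1]}' && python3 -m jog '{"slide":[[0,0,-10],[-10,0,-30],[-30,0,-60],[-50,0,-90],[-50,0,-90]],"rot":[[0,0,0],[0,0,0],[0,0,0],[0,0,0],[0,0,0]],"jaw":[1,1,1,1,1]}' &&  python3 -m jog '{"slide":[[-45,40,0],[-70,90,0],[-90,140,0],[-90,190,0],[-90,190,0]],"rot":[[0,0,0],[0,0,0],[0,0,0],[0,0,0],[0,0,0]],"jaw":[1,1,1,1,1]}'; python3 - <<'E'
from h import *
import cv2
a=cams.capture('top')[40:300,200:520];b=cams.capture('scene')[150:330,110:430]
b=cv2.resize(b,None,fx=2,fy=2);a=cv2.resize(a,(443,360))
cv2.imwrite('pics/p4.png',cv2.resize(np.hstack([a,b]),(800,266))[...,::-1])
q=(.6907,-.0526,.0664)
for n in ['top','scene']:
    print(n,'seat',proj(world(q,(0,0,.105)),*fixed(n)).round(1),[(round(d['p'],2),d['box']) for d in spotter.boxes_of(n,'feed_can')])
E
```

```text
time_s: 8.8
eef_pos: [0.5293, -0.1492, 0.1474]
tcp_rot: [-3.14, -0.108, 0.0]
ft_force: [1.1, -0.0, 0.5]
gripper_width: -0.0005
time_s: 9.43
eef_pos: [0.4791, -0.1534, 0.2407]
tcp_rot: [3.138, 0.106, 0.007]
ft_force: [-0.1, -0.8, -0.2]
gripper_width: -0.0001
time_s: 10.05
eef_pos: [0.4018, -0.3521, 0.2371]
tcp_rot: [3.138, 0.1, -0.001]
ft_force: [-0.3, 1.3, -1.0]
gripper_width: -0.0
top seat [370.  178.8] [(0.77, [147.6, 141.4, 39.1, 55.7]), (0.74, [384.4, 329.3, 60.0, 38.1])]
scene seat [246.1 241.2] [(0.9, [238.3, 238.6, 32.6, 23.2]), (0.84, [301.7, 428.4, 92.8, 51.6]), (0.61, [341.8, 176.5, 48.7, 41.4])]
```

View pics/p4.png

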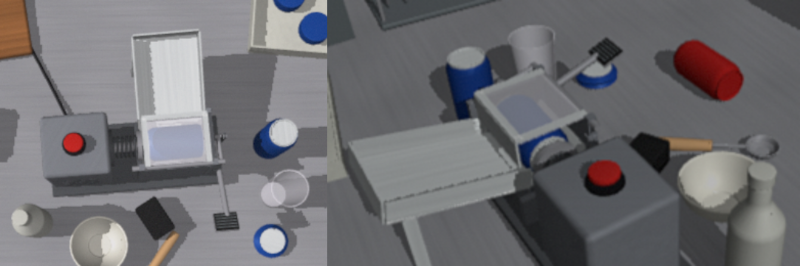

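The guard is shut: the plate is back at top-view (421,256), exactly as at the start. The can lies in the chamber under it, and the bystanders haven't moved.

```bash
python3 -c "
from rig import job;print(job.hand_in())"
```

```text
the job is handed in; nothing more can be done
None
```

The can is loaded in the crusher, the guard is shut, and I handed the job in at about 10 s. `hand_in` gave no verdict.

- **Press:** I pressed the lever's thumb plate with the shut fingertips until it hit its stop, where the force rose to 51 N with no further travel. The pictures taken just before that showed the guard up and the can already in the chamber. I stayed on the stop for roughly another half second.
- **Release:** I let the lever up at about 25–50 mm/s, roughly 0.2–0.4 rad/s at the guard against the 1.5 rad/s limit. The fingertips followed the plate until the force had all but gone (0.5 N vertical, 1.1 N sideways), then I backed off.
- **Final pictures:**
  - The plate is back at its starting pixel, (421,256) in the top view, so the guard is shut.
  - The can lies under the guard, nothing else had visibly moved, and the arm was clear of everything.
- **Not confirmed:** The detector did not find the can through the guard in the top view. In the scene view it saw only part of it, next to the predicted seat. Its place in the chamber is therefore judged by eye, not measured. I also did not measure the guard's angle or speed directly.

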